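Tug-test a freshly pressed-in wheel caster

ROBOT

A 6-joint arm with a two-finger parallel gripper is mounted at the origin on the work surface. World frame = base frame: x ahead of the robot, y to its left, z up, the work surface at z = 0. Lengths are in m, angles in rad, forces in N, time in s.
With the tool pointing down it reaches from about 0.3 to 0.775 m from the base axis. Payload 14.6 kg.
Tool frame: the origin (TCP) lies at the very end of the fingers, on their centre line; the grasp point (between the pads) lies 19 mm behind it; z points along the fingers, y is the direction in which the jaws open and shut (so a half turn about z gives the same grasp; the last joint's range is limited). The gripper opens to 94 mm and grips with 3 to 60 N. Pads are 16 mm wide; open, the fingers measure 119 mm over their backs; the gripper's body (75 mm by 177 mm) begins 78 mm behind the grasp point.
Start: joints at [-0.067, 0.3, 1.521, -0, 1.321, -0.067], TCP at [0.55, -0, 0.205] pointing down, gripper open.
Joint ranges: [-3.03, 3.03], [-0.79, 2.21], [0.23, 2.52], [-1.04, 4.18], [0, 3.07], [-2.55, 2.55]. Speed limits (rad/s): [2.22, 2.22, 2.57, 3.14, 3.14, 3.14].

INTERFACE

Orientations are given as [roll, pitch, yaw] about the fixed x, y, z axes, in that order (R = Rz(yaw) Ry(pitch) Rx(roll)).
In Python, from station import get_obs, vision, hand_in gives the robot as it stands.
- The arm moves only by the tool play_rows, never from a script. Its argument "moves" is a list of rows, each an object with "claw": the opening, from 0 (shut) to 1 (fully open); "linear": the shift along the tool's x, y, z in mm, a list of three; "turn": the turn, a rotation vector about the tool's x, y, z in rad, a list of three. In form: [{"claw": claw, "linear": [tx, ty, tz], "turn": [ax, ay, az]}, ...]. A call has 1 to 8 rows; each row is the pose to reach, as a shift and turn from the pose measured when the call began, along the tool's axes at that moment; what a row does not reach only later rows make up. A row lasts 1/8 s, in which the tool goes at most 62.5 mm and 10.7 degrees, less where a joint would pass 70% of its speed; a pose out of reach is approached as far as the arm can. A call with a gripper value outside its range is refused whole. The fingers move at their own pace and stop on an object; "force" is the grip in N (left out, the last holds). Time passes only in rows, so rows that repeat a pose let the fingers close. It gives the time, the measured TCP pose, the force and the opening at its end, in the units of the state.
- get_obs(): the state, without advancing time (a new reading comes with each control period).
- vision.camera(name): name is "scene" or "side" or "wrist"; returns the picture (480x640x3 uint8, blue, green, red); there is no depth.
- vision.camera_info(name): a dict with "camera_matrix" (3x3 intrinsics, pixels), "rvec" (rotation vector, rad) and "tvec" (3), from world to camera coordinates, as OpenCV has them; the wrist camera has in their place "mount" (4x4, takes a point from camera to tool coordinates, whose origin is the TCP and whose axes are the flange's). Camera axes: x right, y down, z forward; pixel columns grow to the right and rows downward; lengths in m; the calibration is good to about 2 mm. A picture is of the moment at which its call begins: read the wrist's pose just before it. camera_info takes no time and is no camera call.
- hand_in(): hands the job in, once; it reports no verdict.
The state is a dict: "time_s": time; "qpos": joint angles; "joint_vel": joint speeds; "tau": joint torques, N m; "ee_pos": TCP position; "eef_rot": TCP orientation; "force": force on the tool from outside, world axes, zero at the start; "moment": the same for the moment, N m; "grip_width": finger opening in m.
Only numpy, scipy, OpenCV 4.12 (cv2) and the standard library are available. Lean on these libraries where they do the work, as an engineer would, in place of code of your own. Each camera call takes 0.05 s, during which the arm holds its last target.

TASK

The wheel caster has just been pressed into its upturned cart leg; check that it is retained. Grip the caster, pull it straight up with about 15 N and keep the pull on for about a second, then ease it down until it is fully seated again before letting go. Do not overload it, and leave the two neighbouring legs (ball caster and flat glide foot) alone.

Things in the scene. Friction and masses are not known exactly. Their poses are not given: they have to be found in the camera images.
- caster_axle (a point): middle of the wheel axle of a steel caster standing wheel-up on a fixed 56 x 56 x 70 mm wooden leg end. Wheel 50 mm across, 24 mm wide. Grip the two fork plates beside it, 34 mm over their outer faces, 26 mm wide (x), from 31 mm below this point to 12 mm above, closing along y at this height. The leg's top is 41 mm below. Axes: y along the axle, z up; yaw within 0.75 rad of the base's
- caster (a joint): lift of the caster from its seat in m, 0 seated, positive up. Its stem is held by a sprung sleeve: it stays down up to a pull of about 4.5 N, then rises 2 mm per further newton (10 N at 11 mm, 15 N at 21 mm, 20 N at 31 mm, within about 1 N) and is drawn back as the pull is eased. Overloaded at 36 mm, stop at 45 mm. Let go while lifted it snaps back
- ball_leg: neighbouring upturned leg end, same size (56 x 56 x 70 mm), fixed to the bench, with a ball caster on top: a steel cup 42 mm across with a 29 mm ball, total height 107 mm. Origin at the centre of its underside on the bench, z up. To be left alone.
- glide_leg: neighbouring upturned leg end, same size (56 x 56 x 70 mm), fixed to the bench, with a flat glide foot on top: a disc 40 mm across on a short threaded stem, total height 95 mm. Origin at the centre of its underside on the bench, z up. To be left alone.

How it is judged:
On the way:
1. the caster is pulled up with 10 to 20 N (lifted 11 to 31 mm) for 0.5 s (value of joint caster between 0.011 and 0.031 m), for 0.5 s.
At the end, for the whole second after the job is handed in: after the pull, the caster is seated again in its leg, lifted less than 3 mm (value of joint caster below 0.003 m); the robot touches nothing.
It fails at once if the caster is overloaded (pulled more than 36 mm up, about 22 N) (value of joint caster above 0.036 m).
It fails at once if the caster is let go under load and snaps back (faster than 0.45 m/s) (velocity of joint caster below -0.45 m/s).
It fails at once if the ball caster's leg is pushed or pulled by the robot with more than 3 N (contact force between any of the fingers, the arm and ball_leg above 3 N).
It fails at once if the glide foot's leg is pushed or pulled by the robot with more than 3 N (contact force between any of the fingers, the arm and glide_leg above 3 N).
It also fails if it takes over 38 s, if anything falls off the work surface, if the arm or the gripper's body presses on something with over 40 N, if the wrist force passes 120 N, or if a joint passes its speed limit or range.

## Working session

There is one attempt and no reset: what is moved stays moved. The work goes in short steps, Python scripts to look and compute and a tool call to move; the robot and the scene stay as the last step left them, time stands still between calls to the robot, and variables do not carry over. Pictures are saved under pics/ and viewed, and the job is handed in when it is done.

Besides the shell and the picture viewer there is one more tool, called by a JSON object that holds its "name" and its "arguments", one argument or row to a line. play_rows: Moves the arm, as the interface text tells. Its arguments: {"type":"object","properties":{"moves":{"type":"array","items":{"type":"object","properties":{"claw":{"type":"number"},"linear":{"type":"array","items":{"type":"number"}},"turn":{"type":"array","items":{"type":"number"}}}}},"force":{"type":"number"}},"required":["moves"]}

```bash
mkdir -p pics; python3 - <<'E'
from station import get_obs, vision
import cv2
o=get_obs();print(o)
for n in("scene","side","wrist"):
    cv2.imwrite(f"pics/{n}0.png",vision.camera(n));print(n,vision.camera_info(n))
E
```

```text
{'time_s': 0.0, 'qpos': array([-6.65859064e-02,  3.00480181e-01,  1.52157613e+00,  2.80734838e-05,
        1.32069613e+00, -6.66212498e-02]), 'joint_vel': array([-0.00036511, -0.00123032, -0.00057451, -0.00144827,  0.00157117,
        0.00090738]), 'tau': array([-1.53750298e-03, -5.31805658e+01, -3.52735734e+01,  7.07558286e-02,
        2.43994006e-02, -4.79655944e-05]), 'ee_pos': array([5.49740297e-01, 2.95138555e-05, 2.04883445e-01]), 'eef_rot': array([-3.14043725e+00, -1.04341058e-04,  1.57082465e+00]), 'force': array([ 0.46449654,  0.96989923, -0.23945427]), 'moment': array([ 0.06002656, -0.00178683, -0.00062956]), 'grip_width': 0.09389805098944862}
scene {'camera_matrix': array([[483.8103749 ,   0.        , 314.29509281],
       [  0.        , 483.8103749 , 243.95226145],
       [  0.        ,   0.        ,   1.        ]]), 'rvec': array([ 0.97717691,  2.52190259, -1.02226553]), 'tvec': array([ 0.3990755 , -0.20885648,  1.11783501])}
side {'camera_matrix': array([[443.47738957,   0.        , 320.9504692 ],
       [  0.        , 443.47738957, 240.80581308],
       [  0.        ,   0.        ,   1.        ]]), 'rvec': array([ 0.09423736, -2.75153784,  1.41774215]), 'tvec': array([0.55916883, 0.08905946, 0.83555415])}
wrist {'camera_matrix': array([[358.93690014,   0.        , 316.25756688],
       [  0.        , 358.93690014, 238.75632158],
       [  0.        ,   0.        ,   1.        ]]), 'mount': array([[ 4.62245303e-04, -9.60453597e-01, -2.78439715e-01,
         7.95855192e-02],
       [ 9.99999776e-01,  5.79033314e-04, -3.37198411e-04,
        -6.15172100e-05],
       [ 4.85089298e-04, -2.78439497e-01,  9.60453649e-01,
        -1.79342413e-01],
       [ 0.00000000e+00,  0.00000000e+00,  0.00000000e+00,
         1.00000000e+00]])}
```

View pics/scene0.png

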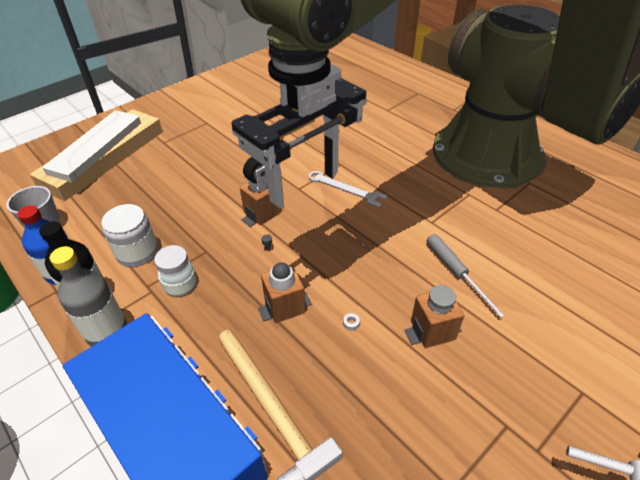

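View pics/side0.png

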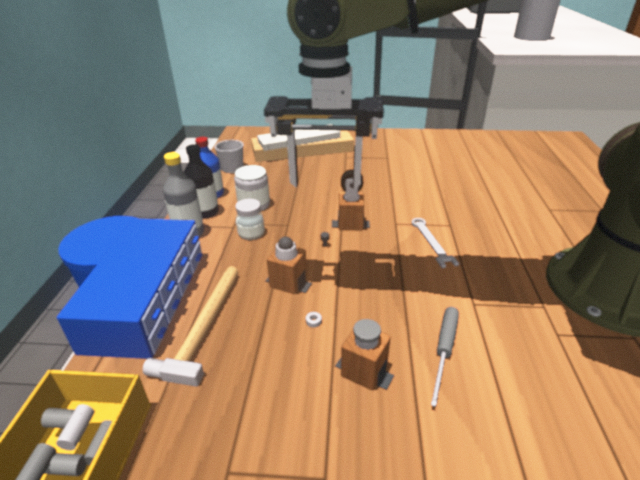

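View pics/wrist0.png

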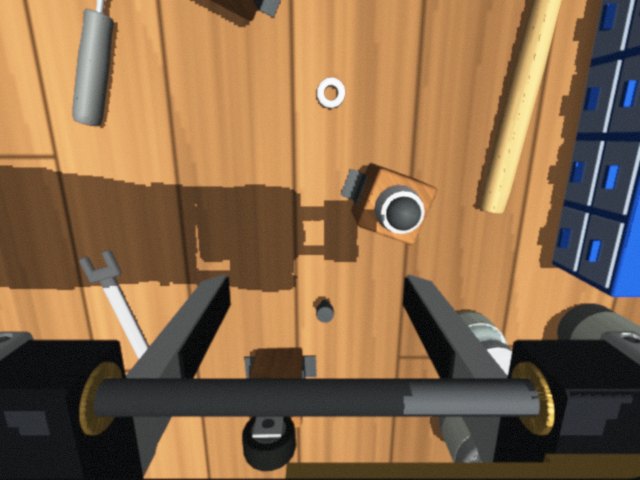

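```bash
python3 - <<'E'
import cv2,numpy as np
a=cv2.imread("pics/scene0.png")[130:240,210:310];b=cv2.imread("pics/side0.png")[150:250,300:400]
c=np.hstack([cv2.resize(a,(400,440),interpolation=2),cv2.resize(b,(400,440),interpolation=2)])
cv2.imwrite("pics/crop0.png",c)
E
```

```text
(no output)
```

View pics/crop0.png

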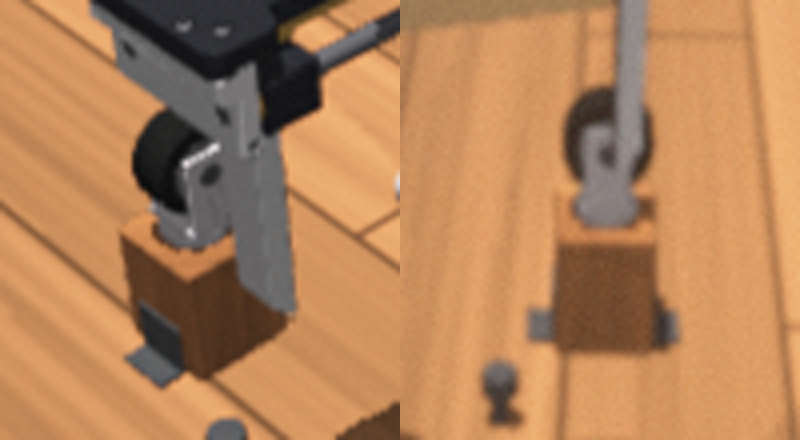

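```bash
cat > h.py <<'E'
import cv2,numpy as np
from station import get_obs,vision
from scipy.spatial.transform import Rotation as Ro
def ext(n,o=None):
    i=vision.camera_info(n);K=i["camera_matrix"]
    if n!="wrist":
        R=cv2.Rodrigues(i["rvec"])[0];t=np.array(i["tvec"]).ravel();return K,R.T,-R.T@t
    T=np.eye(4);T[:3,:3]=Ro.from_euler("xyz",o["eef_rot"]).as_matrix();T[:3,3]=o["ee_pos"];T=T@i["mount"]
    return K,T[:3,:3],T[:3,3]
def ray(n,p,o=None):
    K,R,c=ext(n,o);d=R@np.linalg.inv(K)@[p[0],p[1],1];return c,d/np.linalg.norm(d)
def plane(r,z): c,d=r;return c+d*(z-c[2])/d[2]
def tri(rs):
    A=sum(np.eye(3)-np.outer(d,d) for c,d in rs);b=sum((np.eye(3)-np.outer(d,d))@c for c,d in rs)
    x=np.linalg.solve(A,b);return x,[np.linalg.norm((np.eye(3)-np.outer(d,d))@(x-c)) for c,d in rs]
def proj(n,P,o=None):
    K,R,c=ext(n,o);q=K@(R.T@(np.asarray(P)-c));return q[:2]/q[2]
E
python3 - <<'E'
from h import *
print(tri([ray("scene",(262.5,173.75)),ray("side",(351.75,184.8))]))
# leg top corners z=.07
for p in [(556,240),(656,238)]: print("side top near",plane(ray("side",(300+(p[0]-400)/4,150+p[1]/4.4)),.07))
for p in [(122,235),(190,280)]: print("scene",plane(ray("scene",(210+p[0]/4,130+p[1]/4)),.07))
for n,p in(("scene",(282,275)),("side",(286,246))): print("ball",plane(ray(n,p),.095))
for n,p in(("scene",(442,297)),("side",(367,328))): print("glide",plane(ray(n,p),.095))
E
```

```text
(array([ 0.50602171, -0.17491909,  0.11213155]), [np.float64(0.0011087880257830746), np.float64(0.0011087880257830154)])
side top near [ 0.53268206 -0.16016405  0.07      ]
side top near [ 0.47868635 -0.16503296  0.07      ]
scene [ 0.5346377 -0.214184   0.07     ]
scene [ 0.53062365 -0.16510826  0.07      ]
ball [0.62583728 0.02713257 0.095     ]
ball [0.62020586 0.03184318 0.095     ]
glide [0.47855098 0.22170175 0.095     ]
glide [0.47715866 0.22214455 0.095     ]
```

{"name": "play_rows", "arguments": {
  "moves": [
    {"claw": 1,"linear": [-24,-5,0],"turn": [0,0,0.18]},
    {"claw": 1,"linear": [-48,-11,0],"turn": [0,0,0.36]},
    {"claw": 1,"linear": [-72,-16,0],"turn": [0,0,0.54]},
    {"claw": 1,"linear": [-96,-21,0],"turn": [0,0,0.72]},
    {"claw": 1,"linear": [-120,-27,0],"turn": [0,0,0.9]},
    {"claw": 1,"linear": [-150,-33,0],"turn": [0,0,1.08]},
    {"claw": 1,"linear": [-175,-39,0],"turn": [0,0,1.26]},
    {"claw": 1,"linear": [-192,-43,0],"turn": [0,0,1.44]}
  ]
}}

```text
time_s: 1.15
ee_pos: [0.5064, -0.193, 0.2048]
eef_rot: [-3.141, 0.001, 0.124]
force: [0.2, -0.3, -0.1]
grip_width: 0.0941
```

{"name": "play_rows", "arguments": {
  "moves": [
    {"claw": 1,"linear": [0,0,0],"turn": [0,0,0.05]},
    {"claw": 1,"linear": [0,0,0],"turn": [0,0,0.05]}
  ]
}}

```text
time_s: 1.4
ee_pos: [0.5062, -0.1931, 0.2046]
eef_rot: [-3.141, 0.002, 0.074]
force: [0.0, -0.3, -0.2]
grip_width: 0.094
```

```bash
python3 - <<'E'
from h import *
o=get_obs();im=vision.camera("wrist");cv2.imwrite("pics/w1.png",im)
import pickle;pickle.dump(o,open("o1.pkl","wb"))
print(o["time_s"],o["ee_pos"],o["eef_rot"],o["qpos"],o["force"])
for P in [(.507,-.192,.111)]:print(proj("wrist",P,o))
cv2.imwrite("pics/side1.png",vision.camera("side"));cv2.imwrite("pics/scene1.png",vision.camera("scene"))
E
```

```text
1.4 [ 0.50622832 -0.19310152  0.20456042] [-3.14096144e+00  1.72745705e-03  7.42753191e-02] [-4.31874950e-01  2.83483975e-01  1.54424485e+00 -2.94970280e-04
  1.31568073e+00  1.06472130e+00] [ 0.04166893 -0.27278761 -0.19315997]
[312.86979625 239.76187811]
```

View pics/w1.png

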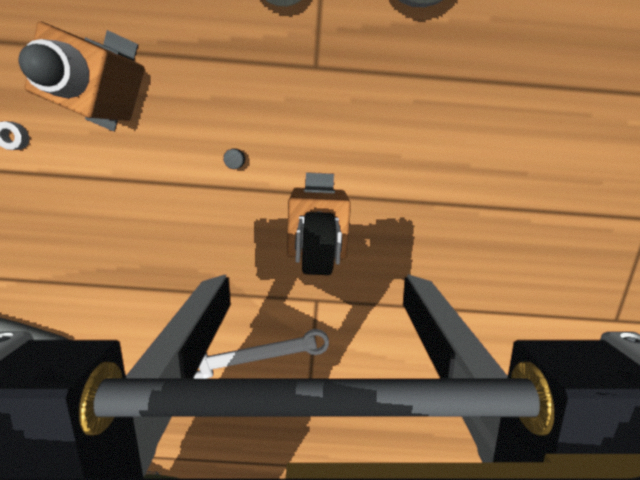

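```bash
python3 - <<'E'
import cv2,numpy as np
a=cv2.imread("pics/w1.png")[170:285,270:370];cv2.imwrite("pics/c1.png",cv2.resize(a,None,fx=5,fy=5,interpolation=cv2.INTER_NEAREST))
b=cv2.imread("pics/side1.png")[140:240,300:400];c=cv2.imread("pics/scene1.png")[130:230,210:310]
cv2.imwrite("pics/c2.png",np.hstack([cv2.resize(x,(400,400),interpolation=2) for x in(b,c)]))
E
```

```text
(no output)
```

View pics/c1.png

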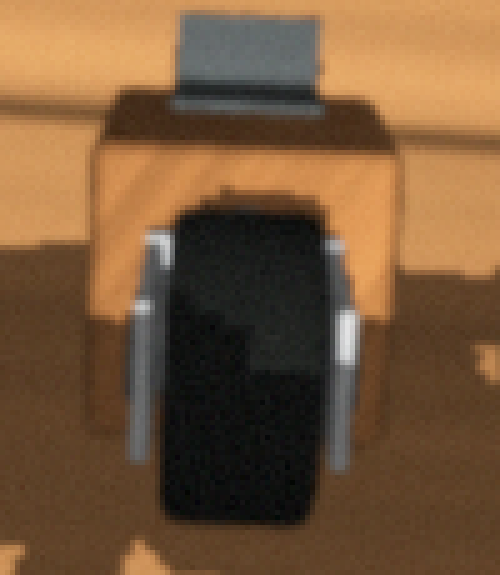

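View pics/c2.png

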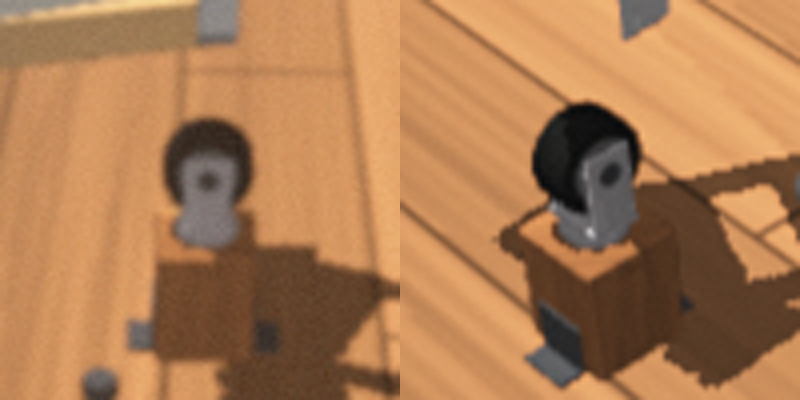

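```bash
python3 - <<'E'
from h import *
import pickle;o=pickle.load(open("o1.pkl","rb"))
f=lambda p,z:plane(ray("wrist",(270+p[0]/5,170+p[1]/5),o),z)
P=[f(p,.123) for p in[(131,300),(127,462),(358,308),(350,470)]]
for p in P:print(p)
print("c",np.mean(P,0))
for a,b in((1,0),(3,2)):d=P[a]*-1+P[b];print(np.arctan2(d[1],d[0]),np.linalg.norm(d))
d=P[0]-P[2];print(np.arctan2(-d[0],d[1]),np.linalg.norm(d)); d=P[1]-P[3];print(np.arctan2(-d[0],d[1]),np.linalg.norm(d))
L=[f(p,.07) for p in[(95,148),(395,150)]];print("leg",L,np.arctan2(-(L[0]-L[1])[0],(L[0]-L[1])[1]))
print(tri([ray("side",(300+208/4,140+181/4)),ray("scene",(210+210/4,130+174/4))]),)
print(tri([ray("side",(300+208/4,140+181/4)),ray("scene",(210+210/4,130+174/4)),ray("wrist",(270+(242-112)/5,170+384/5),o)]),)
E
```

```text
[ 0.51722262 -0.17881002  0.123     ]
[ 0.49136713 -0.17972191  0.123     ]
[ 0.51852744 -0.21294386  0.123     ]
[ 0.49262562 -0.21415711  0.123     ]
c [ 0.5049357  -0.19640822  0.123     ]
0.03525422857618824 0.025871563404411907
0.04680632821419593 0.02593021809498953
0.038208069877571346 0.034158771966582104
0.036530411396391856 0.034458192806642356
leg [array([ 0.5302109 , -0.16884496,  0.07      ]), array([ 0.53380688, -0.2216797 ,  0.07      ])] 0.06795612144800148
(array([ 0.50522624, -0.17615793,  0.11092465]), [np.float64(0.0016287765327173004), np.float64(0.0016287765327173244)])
(array([ 0.50301322, -0.1786668 ,  0.10970399]), [np.float64(0.003347987740354665), np.float64(0.0006009009424212601), np.float64(0.0031237674903613994)])
```

{"name": "play_rows", "arguments": {
  "force": 50,
  "moves": [
    {"claw": 1,"linear": [-1.4,2.3,20],"turn": [0,0,0.035]},
    {"claw": 1,"linear": [-1.4,2.3,45],"turn": [0,0,0.035]},
    {"claw": 1,"linear": [-1.4,2.3,70],"turn": [0,0,0.035]},
    {"claw": 1,"linear": [-1.4,2.3,90],"turn": [0,0,0.035]},
    {"claw": 1,"linear": [-1.4,2.3,105],"turn": [0,0,0.035]},
    {"claw": 1,"linear": [-1.4,2.3,112.5],"turn": [0,0,0.035]},
    {"claw": 1,"linear": [-1.4,2.3,112.5],"turn": [0,0,0.035]},
    {"claw": 1,"linear": [-1.4,2.3,112.5],"turn": [0,0,0.035]}
  ]
}}

```text
time_s: 2.55
ee_pos: [0.5053, -0.1953, 0.0929]
eef_rot: [3.141, 0.001, 0.041]
force: [0.4, -0.2, -0.1]
grip_width: 0.0939
```

```bash
python3 - <<'E'
import cv2,numpy as np
from h import *
o=get_obs();print(o["ee_pos"],o["eef_rot"],o["force"])
a=vision.camera("wrist");b=vision.camera("side")[100:250,270:420];c=vision.camera("scene")[90:240,190:340]
cv2.imwrite("pics/d1.png",np.hstack([cv2.resize(x,(400,400),interpolation=2) for x in(b,c)]))
cv2.imwrite("pics/w2.png",a)
E
```

```text
[ 0.50534291 -0.19525166  0.09291285] [3.14149217e+00 5.67459611e-04 4.09283491e-02] [ 0.39450069 -0.18748654 -0.07161857]
```

View pics/w2.png

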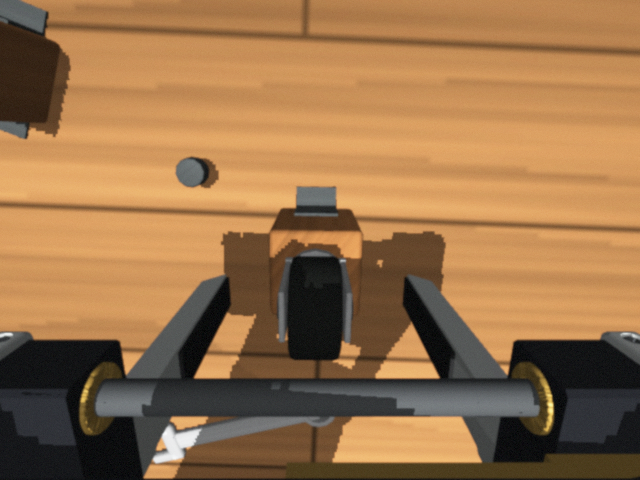

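View pics/d1.png

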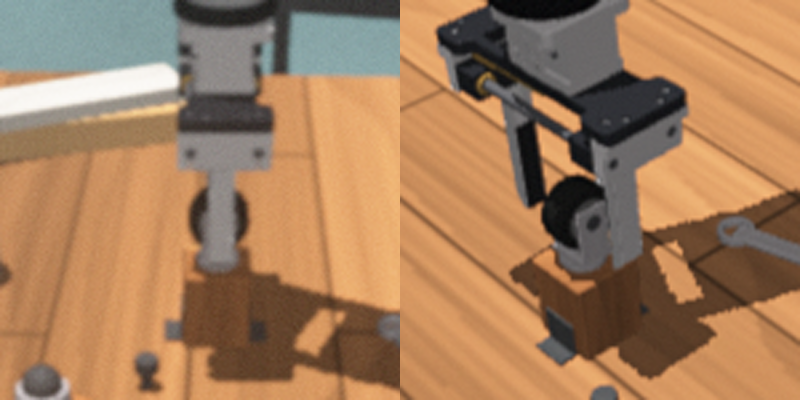

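The wheel is centred between the fingers (col. 316, between finger edges at 229 and 404), and the pads sit at fork-plate height. Closing now.

{"name": "play_rows", "arguments": {
  "force": 50,
  "moves": [
    {"claw": 0.45,"linear": [0,0,0],"turn": [0,0,0]},
    {"claw": 0.4,"linear": [0,0,0],"turn": [0,0,0]},
    {"claw": 0.36,"linear": [0,0,0],"turn": [0,0,0]},
    {"claw": 0.3,"linear": [0,0,0],"turn": [0,0,0]},
    {"claw": 0,"linear": [0,0,0],"turn": [0,0,0]},
    {"claw": 0,"linear": [0,0,0],"turn": [0,0,0]},
    {"claw": 0,"linear": [0,0,0],"turn": [0,0,0]},
    {"claw": 0,"linear": [0,0,0],"turn": [0,0,0]}
  ]
}}

```text
time_s: 3.7
ee_pos: [0.5052, -0.1945, 0.0928]
eef_rot: [-3.14, 0.001, 0.041]
force: [-0.1, 5.9, 2.2]
grip_width: 0.0339
```

{"name": "play_rows", "arguments": {
  "moves": [
    {"claw": 0,"linear": [0,0,-1],"turn": [0,0,0]},
    {"claw": 0,"linear": [0,0,-2],"turn": [0,0,0]},
    {"claw": 0,"linear": [0,0,-4],"turn": [0,0,0]},
    {"claw": 0,"linear": [0,0,-6],"turn": [0,0,0]},
    {"claw": 0,"linear": [0,0,-8],"turn": [0,0,0]},
    {"claw": 0,"linear": [0,0,-8],"turn": [0,0,0]}
  ]
}}

```text
time_s: 4.45
ee_pos: [0.5051, -0.1945, 0.1007]
eef_rot: [-3.14, 0.001, 0.041]
force: [3.4, 0.9, -8.8]
grip_width: 0.0338
```

```bash
python3 - <<'E'
from h import *
o=get_obs();print(o["ee_pos"],o["eef_rot"],o["force"],o["grip_width"])
E
```

```text
[ 0.50514574 -0.1944905   0.10073365] [-3.14024030e+00  1.05032944e-03  4.05353729e-02] [ 3.38796666  0.8638719  -8.78708007] 0.033768949562724
```

{"name": "play_rows", "arguments": {
  "moves": [
    {"claw": 0,"linear": [0,0,-2],"turn": [0,0,0]},
    {"claw": 0,"linear": [0,0,-4],"turn": [0,0,0]},
    {"claw": 0,"linear": [0,0,-6],"turn": [0,0,0]},
    {"claw": 0,"linear": [0,0,-8],"turn": [0,0,0]},
    {"claw": 0,"linear": [0,0,-10],"turn": [0,0,0]},
    {"claw": 0,"linear": [0,0,-12],"turn": [0,0,0]},
    {"claw": 0,"linear": [0,0,-13],"turn": [0,0,0]},
    {"claw": 0,"linear": [0,0,-13],"turn": [0,0,0]}
  ]
}}

```text
time_s: 5.45
ee_pos: [0.5051, -0.1945, 0.1135]
eef_rot: [-3.14, 0.001, 0.041]
force: [5.5, -0.4, -14.8]
grip_width: 0.0335
```

```bash
python3 - <<'E'
from h import *
o=get_obs();print(o["ee_pos"],o["force"],o["grip_width"])
b=vision.camera("side")[100:250,270:420];c=vision.camera("scene")[90:240,190:340]
cv2.imwrite("pics/d2.png",np.hstack([cv2.resize(x,(400,400),interpolation=2) for x in(b,c)]))
E
```

```text
[ 0.50513364 -0.19448057  0.11352836] [  5.48659518  -0.44653144 -14.75993938] 0.03350469529731766
```

View pics/d2.png

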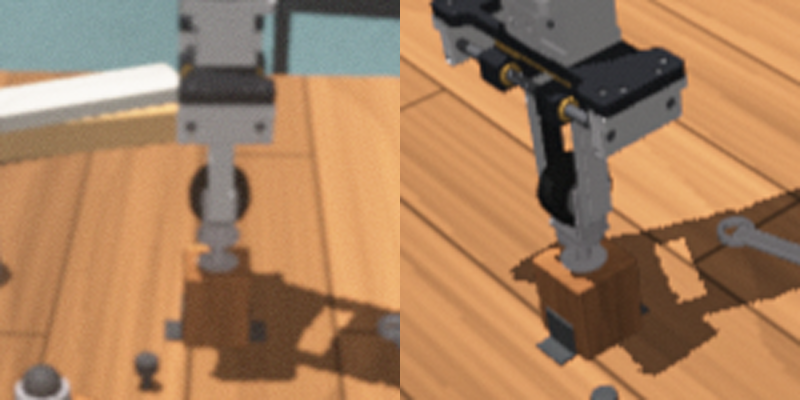

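The caster is lifted about 20 mm with the stem visible above the leg (side crop near 217,245), and the pull reads 14.8 N. I'll hold it there for about 1.2 s.

{"name": "play_rows", "arguments": {
  "moves": [
    {"claw": 0,"linear": [0,0,0],"turn": [0,0,0]},
    {"claw": 0,"linear": [0,0,0],"turn": [0,0,0]},
    {"claw": 0,"linear": [0,0,0],"turn": [0,0,0]},
    {"claw": 0,"linear": [0,0,0],"turn": [0,0,0]},
    {"claw": 0,"linear": [0,0,0],"turn": [0,0,0]},
    {"claw": 0,"linear": [0,0,0],"turn": [0,0,0]},
    {"claw": 0,"linear": [0,0,0],"turn": [0,0,0]},
    {"claw": 0,"linear": [0,0,0],"turn": [0,0,0]}
  ]
}}

```text
time_s: 6.55
ee_pos: [0.5051, -0.1945, 0.1132]
eef_rot: [-3.14, 0.001, 0.041]
force: [5.7, -1.2, -14.8]
grip_width: 0.0339
```

{"name": "play_rows", "arguments": {
  "moves": [
    {"claw": 0,"linear": [0,0,0],"turn": [0,0,0]},
    {"claw": 0,"linear": [0,0,2],"turn": [0,0,0]},
    {"claw": 0,"linear": [0,0,4],"turn": [0,0,0]},
    {"claw": 0,"linear": [0,0,6],"turn": [0,0,0]},
    {"claw": 0,"linear": [0,0,8],"turn": [0,0,0]},
    {"claw": 0,"linear": [0,0,10],"turn": [0,0,0]},
    {"claw": 0,"linear": [0,0,12],"turn": [0,0,0]},
    {"claw": 0,"linear": [0,0,12],"turn": [0,0,0]}
  ]
}}

```text
time_s: 7.55
ee_pos: [0.5052, -0.1945, 0.1012]
eef_rot: [-3.14, 0.001, 0.041]
force: [4.4, 0.2, -9.8]
grip_width: 0.0337
```

{"name": "play_rows", "arguments": {
  "moves": [
    {"claw": 0,"linear": [0,0,1.5],"turn": [0,0,0]},
    {"claw": 0,"linear": [0,0,3],"turn": [0,0,0]},
    {"claw": 0,"linear": [0,0,4.5],"turn": [0,0,0]},
    {"claw": 0,"linear": [0,0,6],"turn": [0,0,0]},
    {"claw": 0,"linear": [0,0,7],"turn": [0,0,0]},
    {"claw": 0,"linear": [0,0,8],"turn": [0,0,0]},
    {"claw": 0,"linear": [0,0,8],"turn": [0,0,0]}
  ]
}}

```text
time_s: 8.43
ee_pos: [0.5052, -0.1945, 0.0932]
eef_rot: [-3.14, 0.001, 0.04]
force: [2.4, 1.0, -5.7]
grip_width: 0.0337
```

{"name": "play_rows", "arguments": {
  "moves": [
    {"claw": 0,"linear": [0,0,0.5],"turn": [0,0,0]},
    {"claw": 0,"linear": [0,0,1],"turn": [0,0,0]},
    {"claw": 0,"linear": [0,0,1],"turn": [0,0,0]}
  ]
}}

```text
time_s: 8.8
ee_pos: [0.5052, -0.1945, 0.0927]
eef_rot: [-3.14, 0.001, 0.041]
force: [-1.5, 3.3, 4.9]
grip_width: 0.0334
```

The reading is now +4.9 N, a push against the seat, at the original height, so the caster is seated. Opening.

{"name": "play_rows", "arguments": {
  "moves": [
    {"claw": 0.4,"linear": [0,0,0],"turn": [0,0,0]},
    {"claw": 0.6,"linear": [0,0,0],"turn": [0,0,0]},
    {"claw": 0.8,"linear": [0,0,0],"turn": [0,0,0]},
    {"claw": 1,"linear": [0,0,0],"turn": [0,0,0]},
    {"claw": 1,"linear": [0,0,0],"turn": [0,0,0]},
    {"claw": 1,"linear": [0,0,0],"turn": [0,0,0]},
    {"claw": 1,"linear": [0,0,0],"turn": [0,0,0]},
    {"claw": 1,"linear": [0,0,0],"turn": [0,0,0]}
  ]
}}

```text
time_s: 9.8
ee_pos: [0.5052, -0.1945, 0.0927]
eef_rot: [-3.14, 0.001, 0.041]
force: [0.1, -0.5, 0.4]
grip_width: 0.0938
```

{"name": "play_rows", "arguments": {
  "moves": [
    {"claw": 1,"linear": [0,0,-15],"turn": [0,0,0]},
    {"claw": 1,"linear": [0,0,-35],"turn": [0,0,0]},
    {"claw": 1,"linear": [0,0,-60],"turn": [0,0,0]},
    {"claw": 1,"linear": [0,0,-85],"turn": [0,0,0]},
    {"claw": 1,"linear": [0,0,-105],"turn": [0,0,0]},
    {"claw": 1,"linear": [0,0,-112],"turn": [0,0,0]},
    {"claw": 1,"linear": [0,0,-112],"turn": [0,0,0]}
  ]
}}

```text
time_s: 10.68
ee_pos: [0.5053, -0.1947, 0.205]
eef_rot: [-3.141, 0.0, 0.041]
force: [0.2, -0.1, -0.6]
grip_width: 0.0938
```

```bash
python3 - <<'E'
from h import *
o=get_obs();print(o["ee_pos"],o["force"],o["grip_width"])
b=vision.camera("side")[140:240,300:400];c=vision.camera("scene")[130:230,210:310]
cv2.imwrite("pics/d3.png",np.hstack([cv2.resize(x,(400,400),interpolation=2) for x in(b,c)]))
E
```

```text
[ 0.50534136 -0.19465965  0.20501948] [ 0.2126993  -0.07003644 -0.59860492] 0.09376001054302127
```

View pics/d3.png

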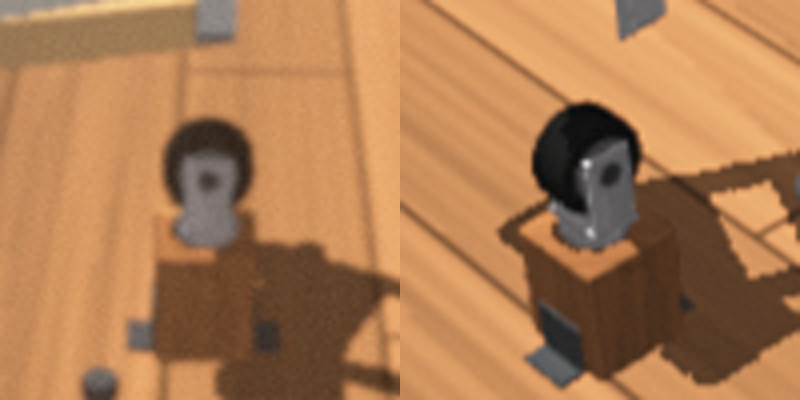

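The caster sits as it did before the pull: the axle is at about crop (208,181) in the side view and (610,174) in the scene view, the same pixels as at the start. The gripper is clear.

```bash
python3 -c "
from station import hand_in
print(hand_in())"
```

```text
the job is handed in; nothing more can be done
None
```

The caster held under the pull and is seated again. I gripped the fork plates at 50 N and lifted about 20.5 mm. The pull read 14.8 N and stayed on for over a second. I then eased it down until it pressed against its seat, opened the gripper, backed off straight up and handed in at about 10.8 s of the 38 s limit.

- **Seated:** before opening, the gripper was back at its starting height with 4.9 N of downward contact. In the final pictures the axle is at the same pixels as before the pull, in both the side and scene views.
- **Arm clear:** the gripper is open about 70 mm above the wheel, and the wrist force reads about 0.6 N.
- **Neighbouring legs:** the arm stayed about 0.2 m or more from both, going by the measured positions.
- **Small disagreements:**
  - The force on the way down was about 1 N higher than the stated pull-to-lift relation, for example 9.8 N at about 8.4 mm.
  - A sideways force of up to 6 N showed while the gripper held the caster.
  - The cameras' estimates of the caster's position differed by about 3 mm.

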